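# Hold the filter wheel's detent arm off the carousel

### The job

Free the filter carousel so that it can be turned by hand: with the pry blade, not your fingers, lever up the service cover on the filter wheel's drive pod, swing the cover back past upright, and lay (do not drop) the blade flat on the bench. Then, with your fingers on its red release pin, swing the sprung detent arm away from the carousel until it is against its stop, and finish while still holding it there. Do not let the arm snap back, do not touch or turn the carousel and its filters, and leave everything else on the bench where it is.

Things in the scene. Friction and masses are not known exactly. Their poses are not given: they have to be found in the camera images.
- housing: Filter wheel's dark fixed housing on 35 mm foam: round open tray (361 mm across, rim at 78 mm, centre 235 mm along +x) and, on its -x side, the drive pod: x -65 to 95, y -80 to 80 mm, walls 5 mm thick, tops 90 mm above the bench, a bridge 5 mm wide along its +x edge. Inside the pod all but the red pin is lower than 72 mm. Origin: on the bench at x = y = 0 of the pod; z up.
- pry_slot (a point): Pry slot: a notch through the top of the pod's -y wall, under the cover's free edge, marked by a yellow bar on the cover; 40 mm wide along the housing's x, 10 mm high (80 to 90 mm above the bench). The point is the middle of its mouth, outside. The blade goes in level along the housing's +y; free for 40 mm behind the mouth, then comes the release pin.
- cover_hinge (a point): Middle of the cover's hinge axis, on top of the pod's +y wall; the axis runs along the housing's x, 91.5 mm above the bench.
- cover_edge (a point): Middle of the cover's free edge, at half its thickness; moves with the cover. The cover is a flat grey plate, 160 x 160 mm, 4 mm thick, 90 g, flush with the pod's walls; this edge is 163.5 mm from the hinge axis.
- cover (a joint): Angle of the cover in rad: 0 shut, grows as the free edge rises, 1.57 upright, 1.9 fully back. The hinge is stiff with friction (0.10 N m) and the cover stays where it is left; about 1 to 1.5 N up at the free edge lifts it.
- release_pin (a point): Red release pin of the detent arm: an upright cylinder 12 mm in diameter, 67 to 87 mm above the bench (the steel arm under it reaches up to 67 mm). The point is on its axis, 78 mm above the bench; moves with the arm.
- detent_pivot (a point): The detent arm's upright pivot axis, fixed to the housing, at the release pin's height; the pin goes round it at a radius of 78 mm.
- detent_arm (a joint): Angle of the detent arm in rad: 0 with its roller seated in the carousel's notch, grows as the pin swings away from the carousel (clockwise from above, towards the housing's -x); 0.65 at its stop. The spring always pulls it back: about 2 N at the pin at the start, 5 N at the stop.
- carousel (a joint): Angle of the carousel in rad, 0 at the start; a disc 344 mm across turning on the tray's centre, with seven square filters in brass frames, its top 60 to 64 mm above the bench. It reaches under the cover to 63 mm from the housing's origin along x, beside and below the release pin.
- pry_blade: The pry blade, loose on the bench, lying along its own x: black and yellow flat handle, x -70 to +25 mm, 20 mm wide (y), 14 mm thick; steel blade, x +25 to +95 mm, 12 mm wide, 2.5 mm thick, at half the handle's thickness. 35 to 65 g, balanced within 15 mm of the origin. Origin on its underside, z up as it lies.
- pry_grip (a point): Point in the pry blade's handle, 7 mm above the underside, over the origin: a good place to grasp across the 20 mm width.
- pry_tip (a point): Middle of the pry blade's tip edge, 95 mm ahead of the grasp point.
- filter_case_a: Bystander: pale filter case, 82 x 82 x 20 mm, origin under its centre.
- filter_case_b: Bystander: bluish filter case, 82 x 82 x 20 mm, origin under its centre.
- screw_dish: Bystander: steel dish with screws, 80 mm across, 22 mm high, origin under its centre.
- dust_blower: Bystander: black rubber dust blower standing up, 60 mm across, 135 mm high, origin under its centre.
- screwdriver: Bystander: yellow screwdriver lying on the bench, about 200 mm long.
- solvent_bottle: Bystander: white bottle with a red cap, 54 mm across, 135 mm high, origin under its centre.
- foam_block: Bystander: grey foam block, 100 x 60 x 35 mm, origin under its centre.
Not all that is in view belongs to the job. There is more than one size of the pry_blade; the one meant has the size given above.

How it is judged (in metres and radians):
On the way, in this order (a step that is already met when the one before it is completed fails the run):
1. the pry blade has levered the cover up (value of joint cover above 0.12 rad and contact force between pry_blade and cover above 0.2 N), for 0.1 s.
2. the cover is back past upright (value of joint cover above 1.6 rad), for 0.2 s.
3. the detent arm is at its stop (value of joint detent_arm above 0.6 rad), for 0.2 s.
At the end, for the whole second after the job is handed in: The fingers hold the detent arm (more than 1.5 N) within 0.05 rad of its stop at 0.65, nothing else carries it; the cover stands past upright (over 1.6 rad); the pry blade lies still and flat on the bench, out of the fingers; the carousel has not turned (within 0.03 rad) (value of joint detent_arm above 0.6 rad and contact force between the fingers and detent_arm above 1.5 N and contact force between pry_blade and detent_arm below 0.1 N and value of joint cover above 1.6 rad and height (world z) of pry_blade below 0.025 m and height (world z) of pry_tip below 0.03 m and contact force between the fingers and pry_blade below 0.1 N and linear speed of pry_blade below 0.03 m/s and value of joint carousel between -0.03 and 0.03 rad); the arm keeps its last pose, push and grip.
It fails at once if fingers on the cover before the blade has levered it up (below 0.12 rad) (contact force between the fingers and cover above 1 N and value of joint cover below 0.12 rad).
It fails at once if the detent arm snapped back (velocity of joint detent_arm below -4 rad/s).
It fails at once if carousel or filters touched (over 1 N) or turned by 0.05 rad (contact force between any of the arm, the fingers, pry_blade and carousel above 1 N or value of joint carousel above 0.05 rad or value of joint carousel below -0.05 rad).
It fails at once if the pry blade was dropped or thrown (over 0.8 m/s out of the fingers) (linear speed of pry_blade above 0.8 m/s and contact force between the fingers and pry_blade below 0.02 N).
It fails at once if a bystander was moved by more than 30 mm (distance of any of filter_case_a, filter_case_b, screw_dish, dust_blower, screwdriver, solvent_bottle, foam_block from where it was at the start of the episode above 0.03 m).
It also fails if it takes over 67 s, if anything falls off the work surface, if the arm or the gripper's body presses on something with over 40 N, if the wrist force passes 120 N, or if a joint passes its speed limit or range.

### The arm

A 6-joint arm with a two-finger parallel gripper is mounted at the origin on the work surface. World frame = base frame: x ahead of the robot, y to its left, z up, the work surface at z = 0. Lengths are in m, angles in degrees, forces in N, time in s.
With the tool pointing down it reaches from about 0.325 to 0.775 m from the base axis. Payload 5.5 kg.
Tool frame: the origin (TCP) lies at the very end of the fingers, on their centre line; the grasp point (between the pads) lies 19 mm behind it; z points along the fingers, y is the line along which they close (so a half turn about z gives the same grasp; the last joint's range is limited). The gripper opens to 85 mm and grips with 20 to 120 N. Pads are 22 mm wide; open, the fingers measure 114 mm over their backs; the gripper's body (76 mm by 85 mm) begins 54 mm behind the grasp point. The pads swing forward as they close: fully open they stand 13 mm farther back than shut.
Start: joints at [63.959, 5.22, 70.514, -0, 104.267, -3.249], TCP at [0.232, 0.553, 0.231] pointing down, gripper open.
Joint ranges: [-164.24, 164.24], [-49.07, 125.15], [9.68, 141.18], [-86.29, 266.29], [3.28, 154.24], [-151.56, 151.56]. Speed limits (degrees/s): [147.25, 147.25, 172.46, 180, 180, 180].

### API

Orientations are given as a 3x3 rotation matrix whose columns are the frame's x, y, z axes.
In Python, from plant import r, capture, camera_info, order gives the robot as it stands.
- The arm moves only by the tool step_arm, never from a script. Its argument "motion" is a list of rows, each an object of numbers: "x", "y", "z": the shift along the tool's x, y, z in mm; "rx", "ry", "rz": the turn, a rotation vector about the tool's x, y, z in rad; "fingers": the closure, from -1 (fully open) to 1 (shut). In form: [{"x": .., "y": .., "z": .., "rx": .., "ry": .., "rz": .., "fingers": ..}, ...]. A call has 1 to 12 rows; each row is the pose to reach, as a shift and turn from the pose commanded when the call began, along the tool's axes at that moment; what a row does not reach only later rows make up. A row lasts 1/10 s, in which the tool goes at most 50 mm and 8.59 degrees, less where a joint would pass 70% of its speed; a pose out of reach is approached as far as the arm can. A call with a gripper value outside its range is refused whole. The fingers move at their own pace and stop on an object; "force" is the grip in N (left out, the last holds). Time passes only in rows, so rows that repeat a pose let the fingers close. It gives the time, the measured TCP pose, the force, the opening and the grip force at its end, in the units of the state.
- r.get_state(): the state, without advancing time (a new reading comes with each control period).
- capture(name): name is "side" or "top"; returns (picture, depth): 420x560x3 uint8, blue, green, red; 420x560 float32, m along the optical axis (not along the pixel's ray), 0 where there is no reading.
- camera_info(name): a dict with "mtx" (3x3 intrinsics, pixels), "k1" (the pictures are not rectified: a ray, as slopes to the right and down, at radius r is drawn at 1 + k1 r^2 times it, then the intrinsics apply), "cam_to_world" (4x4, takes a point from camera to world coordinates). Camera axes: x right, y down, z forward; pixel columns grow to the right and rows downward; lengths in m; the calibration is good to about 2 mm. A picture is of the moment at which its call begins. camera_info takes no time and is no camera call.
- order.job_done(): hands the job in; it is judged then, once.
The state is a dict: "time": time; "q": joint angles; "qd": joint speeds; "tau": joint torques, N m; "eef_pos": TCP position; "ee_rot": TCP orientation; "force": force on the tool from outside, world axes, zero at the start; "torque": the same for the moment, N m; "grip_width": opening from 0.0 (shut) to 1.0 (fully open); "grasp_force": force on a finger pad.
Only numpy, scipy, OpenCV 4.12 (cv2) and the standard library are available. Lean on these libraries where they do the work, as an engineer would, in place of code of your own. Each camera call takes 0.05 s, during which the arm holds its last target. There are 200 camera calls.

## Working session

There is one attempt and no reset: what is moved stays moved. The work goes in short steps, Python scripts to look and compute and a tool call to move; the robot and the scene stay as the last step left them, time stands still between calls to the robot, and variables do not carry over. Pictures are saved under pics/ and viewed, at most 10 in all, crops included, and the job is handed in when it is done.

Besides the shell and the picture viewer there is one more tool, called after "Request:" in YAML: its name, and indented under it one key for each argument. step_arm: Moves the arm, as the interface text tells. Its arguments: {"type":"object","properties":{"motion":{"type":"array","items":{"type":"object","properties":{"x":{"type":"number"},"y":{"type":"number"},"z":{"type":"number"},"rx":{"type":"number"},"ry":{"type":"number"},"rz":{"type":"number"},"fingers":{"type":"number"}}}},"force":{"type":"number"}},"required":["motion"]}

```bash
ls; mkdir -p pics; python3 - <<'E'
from plant import r,capture,camera_info
import cv2,numpy as np
for n in("top","side"):
    p,d=capture(n); cv2.imwrite(f"pics/{n}0.png",p); np.save(f"{n}0.npy",d)
    c=camera_info(n); print(n,np.round(c["mtx"],1).tolist(),c["k1"],np.round(c["cam_to_world"],3).tolist())
print(r.get_state())
E
```

```text
pics
top [[505.6, 0.0, 268.0], [0.0, 505.6, 206.3], [0.0, 0.0, 1.0]] 0.04616480833068254 [[-0.006, -0.991, 0.132, 0.351], [-1.0, 0.009, 0.019, 0.026], [-0.02, -0.131, -0.991, 1.541], [0.0, 0.0, 0.0, 1.0]]
side [[419.0, 0.0, 277.5], [0.0, 419.0, 202.8], [0.0, 0.0, 1.0]] -0.014403546932279378 [[-0.861, -0.388, 0.328, 0.068], [-0.508, 0.664, -0.548, 0.85], [-0.006, -0.639, -0.769, 1.243], [0.0, 0.0, 0.0, 1.0]]
{'time': 0.1, 'q': array([ 6.39586344e+01,  5.26157531e+00,  7.05753018e+01,  3.58143852e-04,
        1.04266318e+02, -3.24821658e+00]), 'qd': array([ 0.0582035 , -0.09723133, -0.13041878, -0.14748357, -0.06948106,
       -0.02260274]), 'tau': array([ 2.13951025e-03, -4.60214031e+01, -4.19220328e+01, -1.08401932e-05,
        1.05014743e-02, -4.50027301e-05]), 'eef_pos': array([0.23232976, 0.55292497, 0.2302317 ]), 'ee_rot': array([[-9.21910033e-01,  3.87403223e-01, -7.96162302e-04],
       [ 3.87404026e-01,  9.21908624e-01, -1.61558896e-03],
       [ 1.08104521e-04, -1.79786415e-03, -9.99998378e-01]]), 'force': array([-0.55012685,  0.04713854, -1.11327065]), 'torque': array([ 0.02651934,  0.00285129, -0.00018547]), 'grasp_force': 0.0, 'grip_width': 1.0055556592941748}
```

View pics/top0.png

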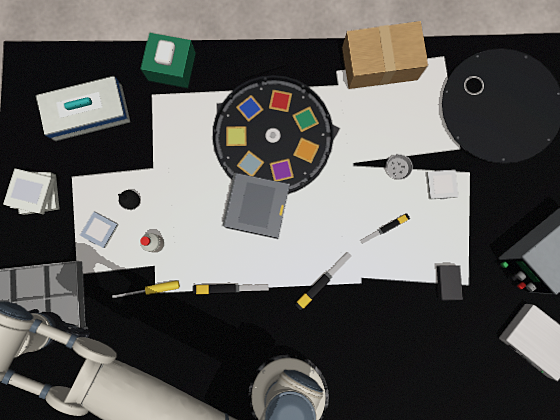

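View pics/side0.png

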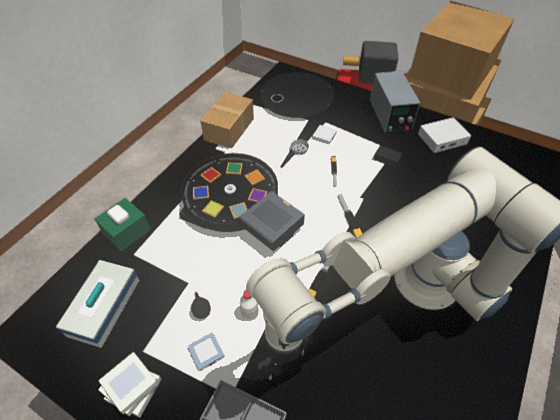

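The top view shows the pod at (257,205) with its yellow bar at (282,210), so housing -y points right in the image. There are three pry-blade candidates: (385,228), (325,280) and (231,288). I'll measure them and enlarge a crop.

```bash
cat > h.py <<'E'
import numpy as np,cv2
from plant import r,capture,camera_info
def ray(n,u,v):
    c=camera_info(n);m=c["mtx"];x=np.array([(u-m[0,2])/m[0,0],(v-m[1,2])/m[1,1]]);s=x.copy()
    for _ in range(10): s=x/(1+c["k1"]*(s@s))
    T=c["cam_to_world"];return T[:3,3],T[:3,:3]@np.r_[s,1]
def atz(n,u,v,z):
    o,d=ray(n,u,v);return o+d*(z-o[2])/d[2]
def proj(n,P):
    c=camera_info(n);T=c["cam_to_world"];p=T[:3,:3].T@(np.asarray(P)-T[:3,3]);s=p[:2]/p[2];s=s*(1+c["k1"]*(s@s));return c["mtx"][:2,:2]@s+c["mtx"][:2,2]
def cloud(n,d):
    c=camera_info(n);m=c["mtx"];T=c["cam_to_world"];v,u=np.indices(d.shape)
    s=np.stack([(u-m[0,2])/m[0,0],(v-m[1,2])/m[1,1]],-1);a=s.copy()
    for _ in range(10): a=s/(1+c["k1"]*(a**2).sum(-1,keepdims=True))
    p=np.concatenate([a,np.ones(a.shape[:2]+(1,))],-1)*d[...,None];return p@T[:3,:3].T+T[:3,3]
E
python3 - <<'E'
from h import *
p=cv2.imread("pics/top0.png")
a=cv2.resize(p[205:315,180:420],None,fx=3.3,fy=3.3,interpolation=cv2.INTER_CUBIC)
b=cv2.resize(p[165:245,215:300],None,fx=2.8,fy=2.8,interpolation=cv2.INTER_CUBIC)
o=np.zeros((a.shape[0]+b.shape[0],a.shape[1],3),np.uint8);o[:a.shape[0]]=a;o[a.shape[0]:,:b.shape[1]]=b
cv2.imwrite("pics/crop.png",o);print(o.shape)
for n,e in dict(A=((361,242),(409,216)),B=((301,305),(350,255)),C=((195,289),(269,288))).items():
    P=[atz("top",*q,0.008) for q in e];print(n,np.round(P,3).tolist(),np.linalg.norm(P[0]-P[1]))
X=cloud("top",np.load("top0.npy"))
z=X[...,2];m=(z>.083)&(z<.1);m[:,:210]=0;m[:,310:]=0;m[:160]=0;m[250:]=0
k,l,s,c=cv2.connectedComponentsWithStats(m.astype(np.uint8));i=1+s[1:,4].argmax();q=X[l==i]
R=cv2.minAreaRect((q[:,:2]*1000).astype(np.float32));print(R,np.median(q[:,2]),s[i]);print(cv2.boxPoints(R))
E
```

```text
(587, 792, 3)
A [[0.444, -0.226, 0.008], [0.521, -0.372, 0.008]] 0.16592468578539443
B [[0.258, -0.042, 0.008], [0.405, -0.191, 0.008]] 0.20962553346421728
C [[0.307, 0.275, 0.008], [0.308, 0.053, 0.008]] 0.22185459131544202
((549.3348388671875, 90.33944702148438), (166.81002807617188, 161.56857299804688), 77.618408203125) 0.0935901456434578 [ 221  173   68   65 3087]
[[452.5457    26.196228]
 [610.3563    -8.447556]
 [646.124    154.48267 ]
 [488.31335  189.12645 ]]
```

View pics/crop.png

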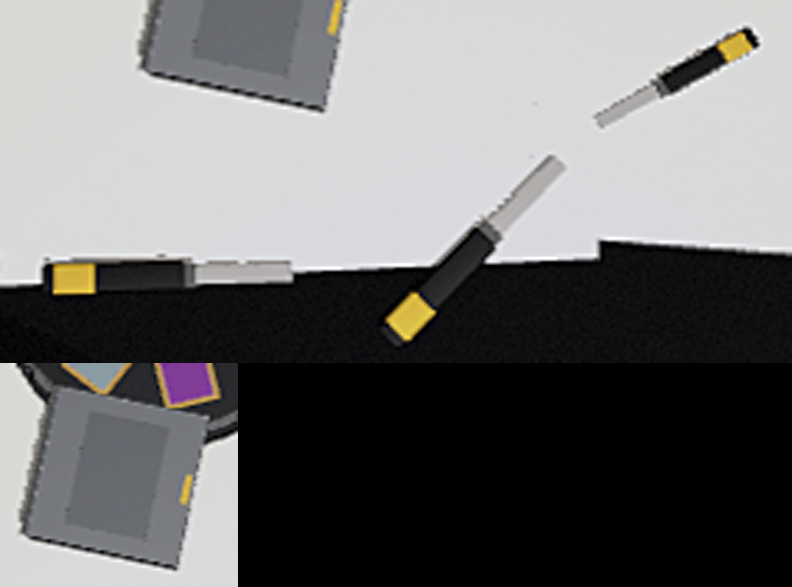

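A, the tool at (385,228), is 166 mm long, which matches 165 mm; B is 210 mm and C is 222 mm. The crop confirms it: A's tip is at (362,242), its butt at (408,216), and the blade is narrower than the handle. Next I'll refine the housing pose and the pry blade.

```bash
python3 - <<'E'
from h import *
from scipy.optimize import least_squares
p=cv2.imread("pics/top0.png").astype(float);X=cloud("top",np.load("top0.npy"))
C=[atz("top",*q,.0935) for q in((235.7,173.9),(290.4,184.3),(279.3,238.9),(223.6,226.4))]
print(np.round(C,4).tolist(),"bar",atz("top",281.4,210,.0935),"hub",atz("top",273,135,.07))
# yellow bar centroid
hsv=cv2.cvtColor(p.astype(np.uint8),cv2.COLOR_BGR2HSV);m=cv2.inRange(hsv,(15,120,100),(35,255,255))
k,l,s,c=cv2.connectedComponentsWithStats(m)
for i in range(1,k):
    if s[i,4]>5:print(s[i],c[i],atz("top",*c[i],.0935)[:2])
# fit: model cover square edges from image mask of gray
b,g,rr=p[...,0],p[...,1],p[...,2];gm=(abs(X[...,2]-.0935)<.012)
q=X[gm&(np.indices(gm.shape)[0]<250)&(np.indices(gm.shape)[0]>160)&(abs(np.indices(gm.shape)[1]-257)<45)]
print(len(q),np.median(q[:,2]))
# blade: non-white mask on bench around A
m=((p.max(2)<185)).astype(np.uint8);m[:205]=0;m[250:]=0;m[:,:355]=0;m[:,418:]=0
k,l,s,c=cv2.connectedComponentsWithStats(m);i=1+s[1:,4].argmax()
v,u=np.nonzero(l==i);P=np.array([atz("top",a,b,.010)[:2] for a,b in zip(u,v)])
R=cv2.minAreaRect((P*1000).astype(np.float32));print("A",R,cv2.boxPoints(R).tolist())
E
```

```text
[[0.6397, 0.1464, 0.0935], [0.6074, -0.0127, 0.0935], [0.4491, 0.0209, 0.0935], [0.4863, 0.1809, 0.0935]] bar [0.53239958 0.01411336 0.0935    ] hub [0.76149211 0.03685487 0.07      ]
[425  62   2   5   6] [425.83333333  64.33333333] [ 0.96298245 -0.41688191]
[353  74   7   3   8] [355.625  75.125] [ 0.93400407 -0.20990355]
[269  90  23  22 144] [279.98611111 100.24305556] [0.8603753  0.01518367]
[236  95  27  27 115] [249.71304348 107.99130435] [0.83781553 0.10506166]
[293 107  26  25 136] [304.90441176 118.63235294] [ 0.80329294 -0.05774947]
[226 126  21  20 174] [235.51724138 135.47126437] [0.75476722 0.14706839]
[293 138  26  25 400] [305.895  149.8975] [ 0.70901974 -0.05923697]
[237 151  27  25 108] [249.87037037 163.22222222] [0.67102626 0.10493046]
[270 159  24  22 106] [281.91509434 169.33962264] [0.65185468 0.01145596]
[280 205   3  10  20] [281.05 209.75] [0.53313531 0.01511575]
[397 215  11   9  59] [402.13559322 218.72881356] [ 0.50430849 -0.33023377]
[145 281  35  13 271] [161.80442804 286.95202952] [0.31573283 0.35500212]
[196 285  13   9 117] [202. 289.] [0.30908574 0.24099811]
[297 294  15  14 124] [304.  300.5] [ 0.27548726 -0.04682616]
3155 0.0936456035607669
A ((484.7279968261719, -297.16876220703125), (24.325550079345703, 165.6982421875), 28.5574951171875) [[434.43975830078125, -230.2135467529297], [513.6502075195312, -375.7525939941406], [535.0162353515625, -364.12396240234375], [455.8057861328125, -218.58493041992188]]
```

Request:
step_arm:
  motion:
    - {"x": 0,"y": 0,"z": -20}
    - {"x": 0,"y": 0,"z": -20}
  force: 40

```text
invalid input at $.motion[0]: expected keys x, y, z, rx, ry, rz, fingers
```

```bash
cat >> h.py <<'E'
from scipy.spatial.transform import Rotation as Ro
def go(P,ydeg,pitch=0):
    """shift mm + rotvec to TCP P, tool down with tool y at world angle ydeg"""
    s=r.get_state();R=np.array(s["ee_rot"]);y=np.array([np.cos(np.radians(ydeg)),np.sin(np.radians(ydeg)),0]);z=np.array([0,0,-1.])
    G=np.stack([np.cross(y,z),y,z],1)@Ro.from_euler("y",pitch).as_matrix()
    print("t",round(s["time"],2),"at",np.round(s["eef_pos"],4),"shift",np.round(R.T@(np.asarray(P)-s["eef_pos"])*1000,1),"rot",np.round(Ro.from_matrix(R.T@G).as_rotvec(),3),"F",np.round(s["force"],1),"w",np.round(s["grip_width"],3),"g",s["grasp_force"])
E
python3 -c "
from h import *
go((.490,-.309,.12),28.5)"
```

```text
t 0.1 at [0.2323 0.5529 0.2302] shift [-571.5 -694.6  111.4] rot [-0.002  0.001  0.676] F [-0.6  0.  -1.1] w 1.006 g 0.0
```

Request:
step_arm:
  motion:
    - {"x": -380,"y": -465,"z": 0,"rx": 0,"ry": 0,"rz": 0.45,"fingers": -1}
    - {"x": -380,"y": -465,"z": 0,"rx": 0,"ry": 0,"rz": 0.45,"fingers": -1}
    - {"x": -380,"y": -465,"z": 0,"rx": 0,"ry": 0,"rz": 0.45,"fingers": -1}
    - {"x": -380,"y": -465,"z": 0,"rx": 0,"ry": 0,"rz": 0.45,"fingers": -1}
    - {"x": -380,"y": -465,"z": 0,"rx": 0,"ry": 0,"rz": 0.45,"fingers": -1}
    - {"x": -380,"y": -465,"z": 0,"rx": 0,"ry": 0,"rz": 0.45,"fingers": -1}
    - {"x": -380,"y": -465,"z": 0,"rx": 0,"ry": 0,"rz": 0.45,"fingers": -1}
    - {"x": -380,"y": -465,"z": 0,"rx": 0,"ry": 0,"rz": 0.45,"fingers": -1}
    - {"x": -380,"y": -465,"z": 0,"rx": 0,"ry": 0,"rz": 0.45,"fingers": -1}
    - {"x": -380,"y": -465,"z": 0,"rx": 0,"ry": 0,"rz": 0.45,"fingers": -1}
    - {"x": -380,"y": -465,"z": 0,"rx": 0,"ry": 0,"rz": 0.45,"fingers": -1}
    - {"x": -380,"y": -465,"z": 0,"rx": 0,"ry": 0,"rz": 0.45,"fingers": -1}
  force: 40

```text
time: 1.3
eef_pos: [0.4024, -0.0243, 0.2311]
ee_rot: [[-0.662, 0.75, 0.0], [0.75, 0.662, 0.0], [-0.0, 0.0, -1.0]]
force: [1.2, 0.3, -0.4]
grip_width: 1.0
grasp_force: 0.0
```

```bash
python3 -c "
from h import *
go((.490,-.309,.10),28.5)"
```

```text
t 1.3 at [ 0.4024 -0.0243  0.2311] shift [-271.4 -122.7  131.1] rot [0.    0.    0.225] F [ 1.2  0.3 -0.4] w 1.0 g 0.0
```

Request:
step_arm:
  motion:
    - {"x": -271,"y": -123,"z": 130,"rx": 0,"ry": 0,"rz": 0.225,"fingers": -0.3}
    - {"x": -271,"y": -123,"z": 130,"rx": 0,"ry": 0,"rz": 0.225,"fingers": -0.3}
    - {"x": -271,"y": -123,"z": 130,"rx": 0,"ry": 0,"rz": 0.225,"fingers": -0.3}
    - {"x": -271,"y": -123,"z": 130,"rx": 0,"ry": 0,"rz": 0.225,"fingers": -0.3}
    - {"x": -271,"y": -123,"z": 130,"rx": 0,"ry": 0,"rz": 0.225,"fingers": -0.3}
    - {"x": -271,"y": -123,"z": 130,"rx": 0,"ry": 0,"rz": 0.225,"fingers": -0.3}
    - {"x": -271,"y": -123,"z": 130,"rx": 0,"ry": 0,"rz": 0.225,"fingers": -0.3}
    - {"x": -271,"y": -123,"z": 130,"rx": 0,"ry": 0,"rz": 0.225,"fingers": -0.3}

```text
time: 2.1
eef_pos: [0.4882, -0.3087, 0.0975]
ee_rot: [[-0.475, 0.88, -0.005], [0.88, 0.475, 0.003], [0.005, -0.003, -1.0]]
force: [-1.0, 0.5, 0.2]
grip_width: 0.646
grasp_force: 0.0
```

```bash
python3 - <<'E'
from h import *
go((.490,-.309,.003),28.5)
p,d=capture("top");q,e=capture("side")
a=cv2.resize(p[190:300,330:470],None,fx=3.5,fy=3.5);cv2.imwrite("pics/g1.png",a)
c=proj("side",(.49,-.309,.03)).astype(int);print(c)
b=cv2.resize(q[c[1]-55:c[1]+55,c[0]-60:c[0]+60],(420,385));cv2.imwrite("pics/g1.png",np.hstack([a[:385,:380],b]))
E
```

```text
t 2.1 at [ 0.4882 -0.3087  0.0975] shift [-1.5  1.7 94.5] rot [-0.003 -0.005 -0.003] F [-1.   0.5  0.2] w 0.646 g 0.0
[334 163]
```

View pics/g1.png

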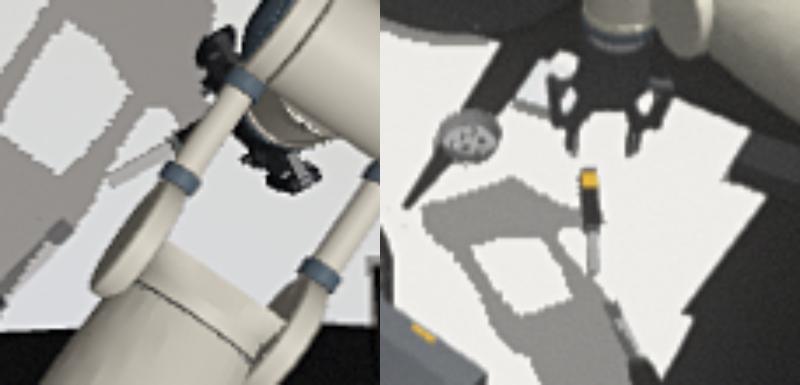

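The right half (side view) shows the open fingers at about (605,140) above the small blade's handle at (590,195). I'll descend now.

Request:
step_arm:
  motion:
    - {"x": -1,"y": 2,"z": 45,"rx": 0,"ry": 0,"rz": 0,"fingers": -0.3}
    - {"x": -1,"y": 2,"z": 75,"rx": 0,"ry": 0,"rz": 0,"fingers": -0.3}
    - {"x": -1,"y": 2,"z": 94,"rx": 0,"ry": 0,"rz": 0,"fingers": -0.3}
    - {"x": -1,"y": 2,"z": 94,"rx": 0,"ry": 0,"rz": 0,"fingers": -0.3}
    - {"x": -1,"y": 2,"z": 94,"rx": 0,"ry": 0,"rz": 0,"fingers": 1}
    - {"x": -1,"y": 2,"z": 94,"rx": 0,"ry": 0,"rz": 0,"fingers": 1}
    - {"x": -1,"y": 2,"z": 94,"rx": 0,"ry": 0,"rz": 0,"fingers": 1}
    - {"x": -1,"y": 2,"z": 94,"rx": 0,"ry": 0,"rz": 0,"fingers": 1}
    - {"x": -1,"y": 2,"z": 94,"rx": 0,"ry": 0,"rz": 0,"fingers": 1}

```text
time: 3.1
eef_pos: [0.4931, -0.3073, 0.0102]
ee_rot: [[-0.478, 0.878, 0.004], [0.878, 0.478, -0.002], [-0.003, 0.002, -1.0]]
force: [-0.7, 1.2, 6.7]
grip_width: 0.213
grasp_force: 39.5
```

Request:
step_arm:
  motion:
    - {"x": 0,"y": 0,"z": -20,"rx": 0,"ry": 0,"rz": 0,"fingers": 1}
    - {"x": 0,"y": 0,"z": -60,"rx": 0,"ry": 0,"rz": 0,"fingers": 1}
    - {"x": 0,"y": 0,"z": -110,"rx": 0,"ry": 0,"rz": 0,"fingers": 1}
    - {"x": 0,"y": 0,"z": -140,"rx": 0,"ry": 0,"rz": 0,"fingers": 1}
    - {"x": 0,"y": 0,"z": -140,"rx": 0,"ry": 0,"rz": 0,"fingers": 1}
    - {"x": 0,"y": 0,"z": -140,"rx": 0,"ry": 0,"rz": 0,"fingers": 1}

```text
time: 3.7
eef_pos: [0.4922, -0.307, 0.1486]
ee_rot: [[-0.478, 0.879, 0.002], [0.879, 0.478, -0.001], [-0.002, 0.001, -1.0]]
force: [-0.9, -0.6, -1.2]
grip_width: 0.215
grasp_force: 39.2
```

```bash
python3 - <<'E'
from h import *
O=np.array([.5315,.0872,0]);hx=np.array([.977,-.215,0]);hy=np.array([.215,.977,0])
P=O+.016*hx+(-.080-.030-.095)*hy;P[2]=.17
print(P);go(P,-12.4)
q,e=capture("side")
c=proj("side",(.49,-.309,.15)).astype(int);print(c)
b=cv2.resize(q[c[1]-60:c[1]+70,c[0]-75:c[0]+75],None,fx=4,fy=4,interpolation=cv2.INTER_CUBIC);cv2.imwrite("pics/g2.png",b)
X=cloud("side",e);np.save("g2.npy",X)
E
```

```text
[ 0.503057 -0.116525  0.17    ]
t 3.7 at [ 0.4922 -0.307   0.1486] shift [162.1 100.6 -21.7] rot [0.002 0.002 0.714] F [-0.9 -0.6 -1.2] w 0.215 g 39.188082218170166
[337 141]
```

View pics/g2.png

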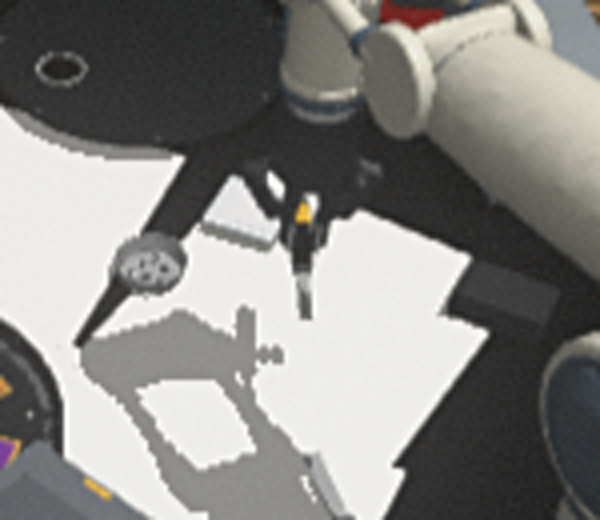

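The blade is held: yellow butt at (303,212), tip at (306,318) in the crop. I'll measure the tip's offset in the tool frame from depth.

```bash
python3 - <<'E'
from h import *
s=r.get_state();R=np.array(s["ee_rot"]);X=np.load("g2.npy")
L=(X-s["eef_pos"])@R*1000
m=(abs(L[...,1])<15)&(abs(L[...,2])<30)&(L[...,0]>-100)&(L[...,0]<120)
q=L[m];q=q[q[:,0].argsort()]
for a in range(-90,110,10):
    w=q[(q[:,0]>=a)&(q[:,0]<a+10)]
    if len(w):print(a,len(w),np.round(np.median(w,0),1),np.round(w.min(0),1),np.round(w.max(0),1))
print(q[-3:])
tip=s["eef_pos"]+R@np.array([.095,0,0])
for dz in(-.01,-.005,0,.005,.01):print(dz,proj("side",s["eef_pos"]+R@np.array([.095,0,dz])),proj("side",s["eef_pos"]+R@np.array([-.07,0,dz-.007])))
E
```

```text
-80 2 [-71.   -6.4  -2.6] [-71.7  -8.2  -3.3] [-70.2  -4.5  -1.9]
-70 2 [-64.8  -6.   -2.7] [-66.6  -7.7  -4.3] [-62.9  -4.3  -1.1]
-60 6 [-54.5  -5.6  -2.3] [-57.3 -11.6  -7.2] [-52.9   0.4   1.2]
-50 3 [-43.2  -5.9  -6. ] [-45.8 -10.3  -8.7] [-40.   -2.9  -3.5]
-40 9 [-36.3  -2.5  -6.4] [-39.9  -9.8  -8.5] [-30.6   2.1   2.3]
-30 7 [-24.5  -5.   -4.3] [-29.1  -9.8  -8.7] [-21.4   2.5  -1.2]
-20 6 [-14.2  -4.8  -5.7] [-18.5  -8.6  -7. ] [-10.3   3.2  -4.1]
-10 9 [-5.8 -4.6 -5.8] [ -8.8 -10.2 -29.2] [-3.2  3.9 -1.9]
0 16 [ 6.3 -7.8 -7.6] [  0.4 -14.8 -21.7] [ 9.6 13.4 -1.4]
10 20 [12.4  4.9 -9.1] [ 10.1 -13.5 -27.7] [18.7 14.1 -1.3]
20 12 [24.9  2.8 -2.7] [20.5 -6.7 -9.7] [29.8  8.6  2.1]
30 10 [32.3 -0.6  0.2] [ 30.2  -6.7 -10.5] [35.3  8.4  3.5]
40 9 [44.5  1.4  1. ] [41.7 -5.8 -2.3] [49.8  6.1  3.9]
50 7 [56.8  2.   1.4] [50.2 -5.7 -0.5] [58.9  6.4  6.9]
60 5 [65.8 -1.1  1.5] [60.2 -4.8 -3.2] [67.5  2.9  3.3]
70 6 [77.3  0.1 -1.1] [72.6 -4.1 -3.4] [79.   3.9  1.5]
80 5 [83.3  0.4  1.3] [81.9 -3.8 -2. ] [89.1  3.8  2.3]
90 4 [93.1  1.  -0.4] [90.2 -3.1 -2. ] [97.7  4.5  1.1]
100 1 [102.3   2.   -6.4] [102.3   2.   -6.4] [102.3   2.   -6.4]
[[ 94.74976089   4.48671608   1.06757382]
 [ 97.71859322  -2.42127462  -2.04202821]
 [102.33457712   1.99785155  -6.43711128]]
-0.01 [338.52899774 157.92392218] [336.27071547 127.29748196]
-0.005 [338.38644162 158.89748267] [336.14234549 128.28250051]
0 [338.2445782  159.86625365] [336.01455889 129.26298196]
0.005 [338.10340252 160.83026992] [335.88735174 130.23895713]
0.01 [337.96290964 161.78956595] [335.76072018 131.21045652]
```

Request:
step_arm:
  motion:
    - {"x": 40,"y": 25,"z": -22,"rx": 0,"ry": 0,"rz": 0.14,"fingers": 1}
    - {"x": 80,"y": 50,"z": -22,"rx": 0,"ry": 0,"rz": 0.28,"fingers": 1}
    - {"x": 120,"y": 75,"z": -22,"rx": 0,"ry": 0,"rz": 0.42,"fingers": 1}
    - {"x": 162,"y": 101,"z": -22,"rx": 0,"ry": 0,"rz": 0.56,"fingers": 1}
    - {"x": 162,"y": 101,"z": -22,"rx": 0,"ry": 0,"rz": 0.7,"fingers": 1}
    - {"x": 162,"y": 101,"z": 25,"rx": 0,"ry": 0,"rz": 0.714,"fingers": 1}
    - {"x": 162,"y": 101,"z": 55,"rx": 0,"ry": 0,"rz": 0.714,"fingers": 1}
    - {"x": 162,"y": 101,"z": 55,"rx": 0,"ry": 0,"rz": 0.714,"fingers": 1}
    - {"x": 162,"y": 101,"z": 55,"rx": 0,"ry": 0,"rz": 0.714,"fingers": 1}

```text
time: 4.65
eef_pos: [0.5022, -0.116, 0.091]
ee_rot: [[0.214, 0.977, -0.003], [0.977, -0.214, 0.001], [0.0, -0.003, -1.0]]
force: [-0.1, 0.2, -1.0]
grip_width: 0.212
grasp_force: 39.3
```

```bash
python3 - <<'E'
from h import *
O=np.array([.5315,.0872,0]);hx=np.array([.977,-.215,0]);hy=np.array([.215,.977,0])
P=O+.016*hx+(-.080-.030-.095)*hy;P[2]=.0865
go(P,-12.4)
s=r.get_state();R=s["ee_rot"];tip=s["eef_pos"]+R@np.array([.095,0,.002]);print(tip)
out=[]
for n in("side","top"):
    q,e=capture(n);c=proj(n,tip).astype(int);print(n,proj(n,tip))
    a=q[c[1]-40:c[1]+40,c[0]-50:c[0]+50];X=cloud(n,e)
    L=(X-s["eef_pos"])@R*1000
    m=(abs(L[...,1])<12)&(abs(L[...,2])<9)&(L[...,0]>35)&(L[...,0]<105);w=L[m]
    if len(w):print(n,len(w),np.round(np.median(w,0),1),np.round(np.percentile(w,[2,98],axis=0),1).tolist())
    zt=X[...,2];H=(X-O)@np.stack([hx,hy,[0,0,1]],1)*1000
    m=(abs(H[...,0])<60)&(abs(H[...,1]+20)<50)&(H[...,2]>80);print("cover top z",np.median(H[m][:,2]))
    out.append(cv2.resize(a,(400,320),interpolation=cv2.INTER_CUBIC))
cv2.imwrite("pics/g3.png",np.hstack(out))
E
```

```text
t 4.65 at [ 0.5022 -0.116   0.091 ] shift [-0.4  0.9  4.5] rot [-0.003 -0.     0.   ] F [-0.1  0.2 -1. ] w 0.212 g 39.25263047218323
[ 0.52258991 -0.0231684   0.08905149]
side [293.67623333 197.43223529]
side 46 [65.2 -0.7  2.4] [[38.7, -5.7, -2.1], [96.2, 6.6, 7.3]]
cover top z 94.16334905788548
top [294.32867724 213.44837527]
top 60 [75.6  0.7 -0.8] [[56.4, -4.9, -5.0], [94.9, 6.6, 7.3]]
cover top z 93.84062160040729
```

View pics/g3.png

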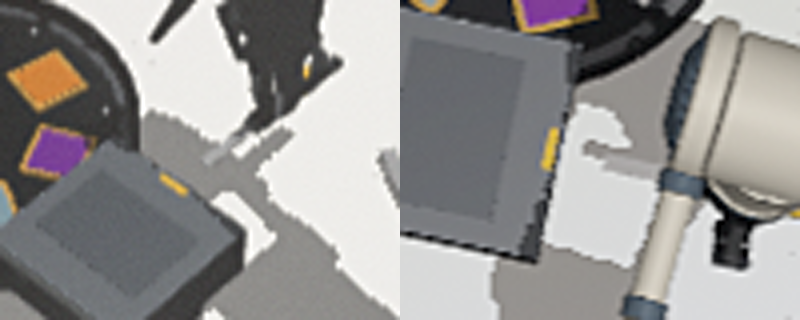

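In the side half the tip is at (212,158), in front of the yellow bar at (172,184); in the top half it's at (588,148) with the bar at (550,150). It's aligned, so I'll insert.

Request:
step_arm:
  motion:
    - {"x": 0,"y": 1,"z": 4,"rx": 0,"ry": 0,"rz": 0,"fingers": 1}
    - {"x": 10,"y": 1,"z": 4,"rx": 0,"ry": 0,"rz": 0,"fingers": 1}
    - {"x": 20,"y": 1,"z": 4,"rx": 0,"ry": 0,"rz": 0,"fingers": 1}
    - {"x": 28,"y": 1,"z": 4,"rx": 0,"ry": 0,"rz": 0,"fingers": 1}
    - {"x": 36,"y": 1,"z": 4,"rx": 0,"ry": 0,"rz": 0,"fingers": 1}
    - {"x": 36,"y": 1,"z": 4,"rx": 0,"ry": 0,"rz": 0,"fingers": 1}

```text
time: 5.35
eef_pos: [0.5121, -0.0799, 0.0884]
ee_rot: [[0.213, 0.977, 0.0], [0.977, -0.213, 0.0], [0.0, 0.0, -1.0]]
force: [-0.8, 0.5, -0.4]
grip_width: 0.212
grasp_force: 39.3
```

Request:
step_arm:
  motion:
    - {"x": 5,"y": 0,"z": 1,"rx": 0,"ry": 0,"rz": 0,"fingers": 1}
    - {"x": 10,"y": 0,"z": 1,"rx": 0,"ry": 0,"rz": 0,"fingers": 1}
    - {"x": 15,"y": 0,"z": 1,"rx": 0,"ry": 0,"rz": 0,"fingers": 1}
    - {"x": 20,"y": 0,"z": 1,"rx": 0,"ry": 0,"rz": 0,"fingers": 1}
    - {"x": 20,"y": 0,"z": 1,"rx": 0,"ry": 0,"rz": 0,"fingers": 1}

```text
time: 5.85
eef_pos: [0.5162, -0.0611, 0.0873]
ee_rot: [[0.214, 0.977, 0.0], [0.977, -0.214, 0.0], [0.0, -0.0, -1.0]]
force: [0.0, 0.1, -0.1]
grip_width: 0.211
grasp_force: 39.3
```

Request:
step_arm:
  motion:
    - {"x": 0,"y": 0,"z": -4,"rx": 0,"ry": 0,"rz": 0,"fingers": 1}
    - {"x": 0,"y": 0,"z": -8,"rx": 0,"ry": 0,"rz": 0,"fingers": 1}
    - {"x": 0,"y": 0,"z": -13,"rx": 0,"ry": 0,"rz": 0,"fingers": 1}
    - {"x": 0,"y": 0,"z": -18,"rx": 0,"ry": 0,"rz": 0,"fingers": 1}
    - {"x": 0,"y": 0,"z": -23,"rx": 0,"ry": 0,"rz": 0,"fingers": 1}
    - {"x": 0,"y": 0,"z": -28,"rx": 0,"ry": 0,"rz": 0,"fingers": 1}
    - {"x": 0,"y": 0,"z": -34,"rx": 0,"ry": 0,"rz": 0,"fingers": 1}
    - {"x": 0,"y": 0,"z": -40,"rx": 0,"ry": 0,"rz": 0,"fingers": 1}
    - {"x": 0,"y": 0,"z": -46,"rx": 0,"ry": 0,"rz": 0,"fingers": 1}
    - {"x": 0,"y": 0,"z": -52,"rx": 0,"ry": 0,"rz": 0,"fingers": 1}

```text
time: 6.85
eef_pos: [0.5161, -0.0617, 0.1398]
ee_rot: [[0.214, 0.977, 0.0], [0.977, -0.214, -0.0], [-0.0, 0.0, -1.0]]
force: [-0.1, 1.0, -2.3]
grip_width: 0.215
grasp_force: 39.1
```

```bash
cat >> h.py <<'E'
O=np.array([.5315,.0872,0]);hx=np.array([.977,-.215,0]);hy=np.array([.215,.977,0]);HR=np.stack([hx,hy,[0,0,1]],1)
def hous(P):return (np.asarray(P)-O)@HR*1000
def cover():
    for n in("side","top"):
        q,e=capture(n);H=hous(cloud(n,e))
        # points of plate: x in -60..85; radial fit
        x,y,z=H[...,0],H[...,1],H[...,2]
        m=(x>-60)&(x<-5)&(z>97)&(z<280)&(y>-90)&(y<160)
        a=np.arctan2(z[m]-91.5,83.5-y[m]);print(n,m.sum(),np.round(np.percentile(a,[10,25,50,75,90]),2) if m.any() else "")
    s=r.get_state();R=s["ee_rot"];print("tip",hous(s["eef_pos"]+R@np.array([.095,0,.002])),"F",np.round(s["force"],1))
E
python3 -c "
from h import *
cover()"
```

```text
side 662 [0.32 0.34 0.36 0.41 0.49]
top 977 [0.32 0.34 0.37 0.41 0.5 ]
tip [ 17.38801547 -53.77779955 138.56165003] F [ 0.1 -0.4 -2.1]
```

Request:
step_arm:
  motion:
    - {"x": 12,"y": 0,"z": -16,"rx": 0,"ry": 0,"rz": 0,"fingers": 1}
    - {"x": 23,"y": 0,"z": -29,"rx": 0,"ry": 0,"rz": 0,"fingers": 1}
    - {"x": 34,"y": 0,"z": -40,"rx": 0,"ry": 0,"rz": 0,"fingers": 1}
    - {"x": 46,"y": 0,"z": -50,"rx": 0,"ry": 0,"rz": 0,"fingers": 1}
    - {"x": 59,"y": 0,"z": -59,"rx": 0,"ry": 0,"rz": 0,"fingers": 1}
    - {"x": 72,"y": 0,"z": -66,"rx": 0,"ry": 0,"rz": 0,"fingers": 1}
    - {"x": 86,"y": 0,"z": -70,"rx": 0,"ry": 0,"rz": 0,"fingers": 1}
    - {"x": 100,"y": 0,"z": -71,"rx": 0,"ry": 0,"rz": 0,"fingers": 1}
    - {"x": 114,"y": 0,"z": -71,"rx": 0,"ry": 0,"rz": 0,"fingers": 1}
    - {"x": 128,"y": 0,"z": -70,"rx": 0,"ry": 0,"rz": 0,"fingers": 1}
    - {"x": 140,"y": 0,"z": -68,"rx": 0,"ry": 0,"rz": 0,"fingers": 1}
    - {"x": 152,"y": 0,"z": -65,"rx": 0,"ry": 0,"rz": 0,"fingers": 1}

```text
time: 8.15
eef_pos: [0.5488, 0.0879, 0.2039]
ee_rot: [[0.214, 0.977, -0.0], [0.977, -0.214, 0.0], [-0.0, -0.0, -1.0]]
force: [0.1, -1.0, 0.1]
grip_width: 0.214
grasp_force: 39.4
```

```bash
python3 -c "
from h import *
cover()"
```

```text
side 329 [1.18 1.74 1.75 1.79 1.88]
top 272 [1.73 1.73 1.74 1.75 1.76]
tip [ 16.15082959  99.95021353 201.10983654] F [ 0.3  0.1 -0.6]
```

Request:
step_arm:
  motion:
    - {"x": -45,"y": 0,"z": 0,"rx": 0,"ry": 0,"rz": 0,"fingers": 1}
    - {"x": -90,"y": 4,"z": 0,"rx": 0,"ry": 0,"rz": 0,"fingers": 1}
    - {"x": -135,"y": 7,"z": 0,"rx": 0,"ry": 0,"rz": 0,"fingers": 1}
    - {"x": -180,"y": 10,"z": 0,"rx": 0,"ry": 0,"rz": 0,"fingers": 1}
    - {"x": -225,"y": 14,"z": 20,"rx": 0,"ry": 0,"rz": 0,"fingers": 1}
    - {"x": -260,"y": 14,"z": 50,"rx": 0,"ry": 0,"rz": 0,"fingers": 1}
    - {"x": -290,"y": 14,"z": 85,"rx": 0,"ry": 0,"rz": 0,"fingers": 1}
    - {"x": -292,"y": 14,"z": 120,"rx": 0,"ry": 0,"rz": 0,"fingers": 1}
    - {"x": -292,"y": 14,"z": 150,"rx": 0,"ry": 0,"rz": 0,"fingers": 1}
    - {"x": -292,"y": 14,"z": 165,"rx": 0,"ry": 0,"rz": 0,"fingers": 1}
    - {"x": -292,"y": 14,"z": 170,"rx": 0,"ry": 0,"rz": 0,"fingers": 1}
    - {"x": -292,"y": 14,"z": 170,"rx": 0,"ry": 0,"rz": 0,"fingers": 1}

```text
time: 9.45
eef_pos: [0.5, -0.2013, 0.0346]
ee_rot: [[0.214, 0.977, 0.0], [0.977, -0.214, 0.0], [0.0, 0.0, -1.0]]
force: [-0.5, -0.5, -1.3]
grip_width: 0.215
grasp_force: 39.3
```

```bash
python3 - <<'E'
from h import *
cover()
q,e=capture("side");q2,e2=capture("top")
a=q[90:330,130:400];b=q2[150:260,210:350]
cv2.imwrite("pics/g4.png",np.hstack([cv2.resize(a,(405,360)),cv2.resize(b,(395,360))]))
# pin: red pixels within pod
for n,p,d in(("side",q,e),("top",q2,e2)):
    hs=cv2.cvtColor(p,cv2.COLOR_BGR2HSV);m=cv2.inRange(hs,(0,130,70),(8,255,255))|cv2.inRange(hs,(172,130,70),(180,255,255))
    k,l,s,c=cv2.connectedComponentsWithStats(m)
    for i in range(1,k):
        h=hous(atz(n,*c[i],.085))
        if -70<h[0]<100 and -90<h[1]<90:print(n,s[i],c[i],h,np.median(hous(cloud(n,d)[l==i]),0))
E
```

```text
side 265 [1.75 1.76 1.78 1.83 1.92]
top 371 [1.73 1.74 1.74 1.76 1.8 ]
tip [  32.15761331 -193.77810586   34.23667473] F [ 0.3  0.3 -0. ]
side [272 207   3   6  15] [272.8 209.4] [ 34.68604914 -20.47338269  85.        ] [ 34.76306089 -20.80260861  85.94789229]
top [266 198   3   5  12] [267.08333333 199.83333333] [ 38.24966863 -24.13213377  85.        ] [ 37.78866722 -23.86639419  86.5821775 ]
```

View pics/g4.png

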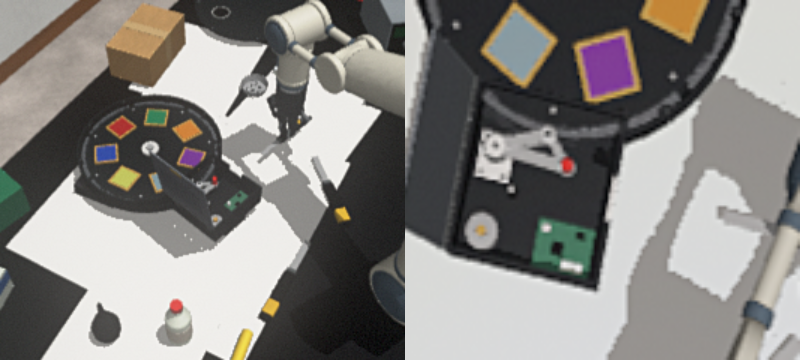

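The cover stands open (grey plate at left of the pod), and the red pin is at top px (267,200), with its pivot at about (242,195). Next I'll set the blade down.

Request:
step_arm:
  motion:
    - {"x": 0,"y": 0,"z": 8,"rx": 0,"ry": 0,"rz": 0,"fingers": 1}
    - {"x": 0,"y": 0,"z": 15,"rx": 0,"ry": 0,"rz": 0,"fingers": 1}
    - {"x": 0,"y": 0,"z": 20,"rx": 0,"ry": 0,"rz": 0,"fingers": 1}
    - {"x": 0,"y": 0,"z": 23,"rx": 0,"ry": 0,"rz": 0,"fingers": 1}
    - {"x": 0,"y": 0,"z": 25,"rx": 0,"ry": 0,"rz": 0,"fingers": 1}
    - {"x": 0,"y": 0,"z": 25,"rx": 0,"ry": 0,"rz": 0,"fingers": 1}

```text
time: 10.25
eef_pos: [0.4997, -0.2013, 0.0101]
ee_rot: [[0.214, 0.977, -0.0], [0.977, -0.214, 0.0], [0.0, -0.0, -1.0]]
force: [-2.8, 2.5, 5.3]
grip_width: 0.212
grasp_force: 40.0
```

```bash
python3 - <<'E'
from h import *
print(hous(atz("top",241.9,194.6,.07)))
E
```

```text
[40.26652562 52.59306714 70.        ]
```

Request:
step_arm:
  motion:
    - {"x": 0,"y": 0,"z": 0,"rx": 0,"ry": 0,"rz": 0,"fingers": 0.2}
    - {"x": 0,"y": 0,"z": 0,"rx": 0,"ry": 0,"rz": 0,"fingers": -0.1}
    - {"x": 0,"y": 0,"z": 0,"rx": 0,"ry": 0,"rz": 0,"fingers": -0.1}
    - {"x": 0,"y": 0,"z": 0,"rx": 0,"ry": 0,"rz": 0,"fingers": -0.1}
    - {"x": 0,"y": 0,"z": -30,"rx": 0,"ry": 0,"rz": 0,"fingers": -0.1}
    - {"x": 0,"y": 0,"z": -75,"rx": 0,"ry": 0,"rz": 0,"fingers": -0.1}
    - {"x": 0,"y": 0,"z": -120,"rx": 0,"ry": 0,"rz": 0,"fingers": -0.1}
    - {"x": 0,"y": 0,"z": -140,"rx": 0,"ry": 0,"rz": 0,"fingers": 0.3}
    - {"x": 0,"y": 0,"z": -140,"rx": 0,"ry": 0,"rz": 0,"fingers": 0.3}
    - {"x": 0,"y": 0,"z": -140,"rx": 0,"ry": 0,"rz": 0,"fingers": 0.3}

```text
time: 11.25
eef_pos: [0.4998, -0.2014, 0.1488]
ee_rot: [[0.214, 0.977, -0.0], [0.977, -0.214, 0.0], [0.0, -0.0, -1.0]]
force: [-0.1, 1.0, -0.5]
grip_width: 0.349
grasp_force: 0.0
```

```bash
python3 - <<'E'
from h import *
R=np.array([[-.475,.88,0],[.88,.475,0],[0,0,-1]]);T=np.array([.4882,-.3087,.0975])
for dz in(-.01,0,.01):print(dz,[proj("side",T+R@np.array([0,s*.0275,dz])) for s in(-1,1)],"seen (329,152)(346,152)")
s=r.get_state();R=s["ee_rot"];T=s["eef_pos"];print(T,s["grip_width"])
for n in("side",):
    q,e=capture(n);L=(cloud(n,e)-T)@R*1000
    m=(abs(L[...,0])<25)&(abs(L[...,1])<60)&(L[...,2]>-40)&(L[...,2]<40);w=L[m]
    print(len(w))
    h,_=np.histogram(w[:,2],np.arange(-40,41,4));print(list(zip(range(-40,40,4),h)))
    lo=w[w[:,2]>-12];print(np.round(lo[lo[:,2].argsort()[::-1][:15]],1).tolist())
q2,e2=capture("top");X=hous(cloud("top",e2))
c=proj("side",T).astype(int)
a=cv2.resize(q[c[1]-40:c[1]+40,c[0]-40:c[0]+40],(400,400),interpolation=cv2.INTER_CUBIC)
for dz,col in((0,(0,255,0)),(.01,(255,0,255))):
    for g in(-.02,.02):
        u=(proj("side",T+R@np.array([0,g,dz]))-c+40)*5;cv2.circle(a,tuple(int(x) for x in u),3,col,1)
b=cv2.resize(q[c[1]-10:c[1]+90,c[0]-50:c[0]+50],(400,400),interpolation=cv2.INTER_CUBIC)
cv2.imwrite("pics/g5.png",np.hstack([a,b]))
E
```

```text
-0.01 [array([343.81604407, 150.14726026]), array([329.78653061, 149.83206301])] seen (329,152)(346,152)
0 [array([343.52321077, 152.00918409]), array([329.55888429, 151.69394227])] seen (329,152)(346,152)
0.01 [array([343.23304154, 153.85395587]), array([329.33330739, 153.53868196])] seen (329,152)(346,152)
[ 0.49976066 -0.20142985  0.14875124] 0.3486778775051046
77
[(-40, np.int64(7)), (-36, np.int64(6)), (-32, np.int64(10)), (-28, np.int64(9)), (-24, np.int64(10)), (-20, np.int64(12)), (-16, np.int64(8)), (-12, np.int64(9)), (-8, np.int64(2)), (-4, np.int64(3)), (0, np.int64(1)), (4, np.int64(0)), (8, np.int64(0)), (12, np.int64(0)), (16, np.int64(0)), (20, np.int64(0)), (24, np.int64(0)), (28, np.int64(0)), (32, np.int64(0)), (36, np.int64(0))]
[[1.3, -21.4, 0.9], [8.8, 20.5, -2.7], [-2.1, 15.2, -3.6], [4.8, 14.4, -3.8], [-8.0, 15.2, -4.5], [11.0, -23.5, -7.6], [10.9, 14.5, -8.0], [14.8, -21.8, -9.2], [10.5, 19.8, -9.5], [6.4, -24.3, -9.9], [9.1, -21.8, -10.2], [-0.5, 14.5, -10.3], [11.9, -19.3, -10.5], [-1.6, -27.2, -11.2], [7.0, 13.2, -11.2]]
```

View pics/g5.png

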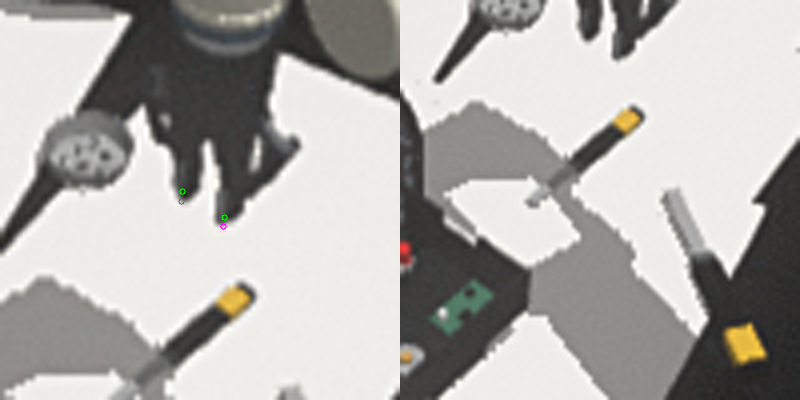

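The blade lies flat on the bench (right half, yellow butt (628,120), tip (533,203)), and the fingertips are at about the TCP. I'll move above the pin.

```bash
python3 - <<'E'
from h import *
P=O+.0365*hx-.0225*hy;P[2]=.13;print(P);go(P,-12.4)
E
```

```text
[0.562323 0.05737  0.13    ]
t 11.35 at [ 0.499  -0.2011  0.1469] shift [266.    6.5  17.1] rot [-0.004 -0.001  0.   ] F [ 0.7  0.2 -0. ] w 0.353 g 0.0
```

Request:
step_arm:
  motion:
    - {"x": 45,"y": 3,"z": 0,"rx": 0,"ry": 0,"rz": 0,"fingers": 0.25}
    - {"x": 90,"y": 6,"z": 0,"rx": 0,"ry": 0,"rz": 0,"fingers": 0.25}
    - {"x": 135,"y": 6,"z": 0,"rx": 0,"ry": 0,"rz": 0,"fingers": 0.25}
    - {"x": 180,"y": 6,"z": 0,"rx": 0,"ry": 0,"rz": 0,"fingers": 0.25}
    - {"x": 225,"y": 6,"z": 5,"rx": 0,"ry": 0,"rz": 0,"fingers": 0.25}
    - {"x": 265,"y": 6,"z": 12,"rx": 0,"ry": 0,"rz": 0,"fingers": 0.25}
    - {"x": 265,"y": 6,"z": 18,"rx": 0,"ry": 0,"rz": 0,"fingers": 0.25}
    - {"x": 265,"y": 6,"z": 18,"rx": 0,"ry": 0,"rz": 0,"fingers": 0.25}

```text
time: 12.15
eef_pos: [0.561, 0.0568, 0.1279]
ee_rot: [[0.212, 0.977, -0.006], [0.977, -0.212, -0.001], [-0.002, -0.005, -1.0]]
force: [-0.5, -0.8, -0.1]
grip_width: 0.371
grasp_force: 0.0
```

```bash
python3 - <<'E'
from h import *
P=O+.0365*hx-.0225*hy;P[2]=.08;go(P,-12.4)
s=r.get_state();R=s["ee_rot"];T=s["eef_pos"]
q,e=capture("side");X=cloud("side",e)
hs=cv2.cvtColor(q,cv2.COLOR_BGR2HSV);m=cv2.inRange(hs,(0,130,50),(8,255,255))|cv2.inRange(hs,(172,130,50),(180,255,255))
k,l,st,c=cv2.connectedComponentsWithStats(m)
for i in range(1,k):
    h=hous(atz("side",*c[i],.083))
    if -70<h[0]<100 and -90<h[1]<90:print(st[i],c[i],h)
L=(X-T)@R*1000;w=L[(abs(L[...,0])<15)&(abs(L[...,1])<40)&(L[...,2]>-12)&(L[...,2]<30)];print(np.round(w[w[:,2].argsort()[::-1][:14]],1).tolist())
c=proj("side",T).astype(int)
a=cv2.resize(q[c[1]-45:c[1]+45,c[0]-60:c[0]+60],None,fx=6,fy=6,interpolation=cv2.INTER_CUBIC)
for g in(-.016,.016):
    u=(proj("side",T+R@np.array([0,g,0]))-c+[60,45])*6;cv2.circle(a,tuple(int(x) for x in u),3,(0,255,0),1)
cv2.imwrite("pics/g6.png",a)
E
```

```text
t 12.15 at [0.561  0.0568 0.1279] shift [ 0.9  1.4 47.9] rot [-0.005  0.002  0.003] F [-0.5 -0.8 -0.1] w 0.371 g 0.0
[272 208   2   5  10] [272.5 210. ] [ 34.71844471 -18.91511743  83.        ]
[[7.4, -20.9, -2.4], [-1.3, 15.7, -3.0], [10.8, -19.4, -4.1], [6.5, -24.8, -4.7], [5.6, 13.9, -5.0], [-5.2, 14.5, -5.9], [11.1, 18.2, -6.3], [8.8, 15.6, -6.5], [-1.8, 16.1, -7.5], [4.4, 14.9, -8.5], [5.5, 28.2, -9.7], [7.8, 16.4, -10.2], [-3.3, -29.8, -10.7], [7.1, -25.5, -11.1]]
```

View pics/g6.png

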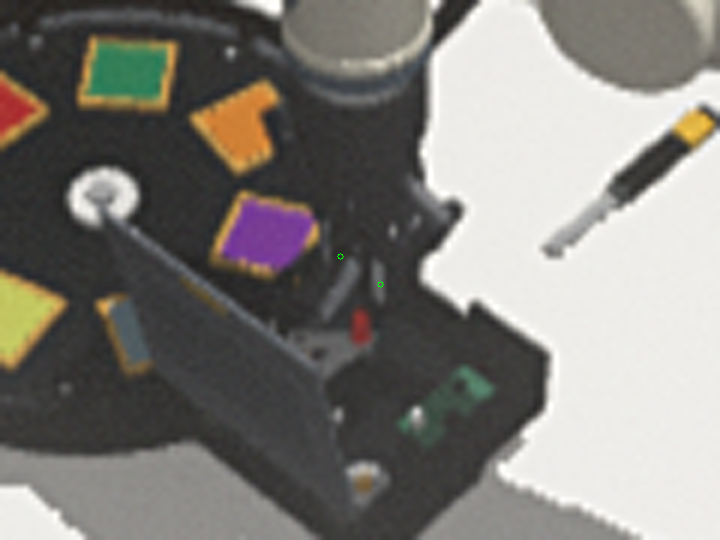

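The red pin at (361,328) sits below and between the fingertips (340,257)/(380,285). I'll descend straight to TCP z ≈ 0.080.

Request:
step_arm:
  motion:
    - {"x": 0,"y": 0,"z": 15,"rx": 0,"ry": 0,"rz": 0,"fingers": 0.25}
    - {"x": 0,"y": 0,"z": 30,"rx": 0,"ry": 0,"rz": 0,"fingers": 0.25}
    - {"x": 0,"y": 0,"z": 40,"rx": 0,"ry": 0,"rz": 0,"fingers": 0.25}
    - {"x": 0,"y": 0,"z": 45,"rx": 0,"ry": 0,"rz": 0,"fingers": 0.25}
    - {"x": 0,"y": 0,"z": 49,"rx": 0,"ry": 0,"rz": 0,"fingers": 0.25}
    - {"x": 0,"y": 0,"z": 49,"rx": 0,"ry": 0,"rz": 0,"fingers": 0.25}

```text
time: 12.8
eef_pos: [0.5622, 0.056, 0.0817]
ee_rot: [[0.215, 0.977, -0.001], [0.977, -0.215, -0.0], [-0.0, -0.001, -1.0]]
force: [-1.0, -0.6, 1.0]
grip_width: 0.376
grasp_force: 0.0
```

```bash
python3 - <<'E'
from h import *
s=r.get_state();R=s["ee_rot"];T=s["eef_pos"];print(T,hous(T),s["force"])
q,e=capture("side");np.save("e7.npy",e)
hs=cv2.cvtColor(q,cv2.COLOR_BGR2HSV);m=cv2.inRange(hs,(0,130,50),(8,255,255))|cv2.inRange(hs,(172,130,50),(180,255,255))
k,l,st,c=cv2.connectedComponentsWithStats(m)
for i in range(1,k):
    if abs(c[i][0]-272)<12 and abs(c[i][1]-210)<12:print(st[i],c[i])
print([proj("side",T+R@np.array([0,g,0])) for g in(-.016,0,.016)])
X=cloud("side",e)
L=(X-T)@R*1000;w=L[(abs(L[...,0])<15)&(abs(L[...,1])<40)&(L[...,2]>-12)&(L[...,2]<14)];print(np.round(w[w[:,2].argsort()[::-1][:16]],1).tolist())
c=proj("side",T).astype(int)
cv2.imwrite("pics/g7.png",cv2.resize(q[c[1]-30:c[1]+30,c[0]-40:c[0]+40],None,fx=10,fy=10,interpolation=cv2.INTER_CUBIC))
E
```

```text
[0.56223677 0.05595236 0.08174279] [ 36.74806705 -23.92053434  81.74278772] [-0.96248959 -0.57457333  1.03256305]
[272 208   2   5  10] [272.5 210. ]
[array([276.34421483, 211.49644438]), array([273.05697865, 209.1124942 ]), array([269.80058297, 206.75088443])]
[[14.9, 6.2, 13.7], [-0.3, -4.1, 13.4], [14.8, 11.1, 12.3], [13.4, 2.6, 12.0], [4.7, 6.0, 11.5], [4.1, -8.3, 11.4], [11.3, -0.4, 11.4], [5.9, -0.1, 11.0], [12.7, -6.6, 10.5], [5.7, -4.9, 7.1], [5.4, 0.2, 6.0], [0.8, -5.3, 5.5], [-1.3, 11.4, 4.4], [-1.2, -3.4, 3.2], [2.4, -21.4, 1.7], [5.6, -4.9, 1.4]]
```

View pics/g7.png

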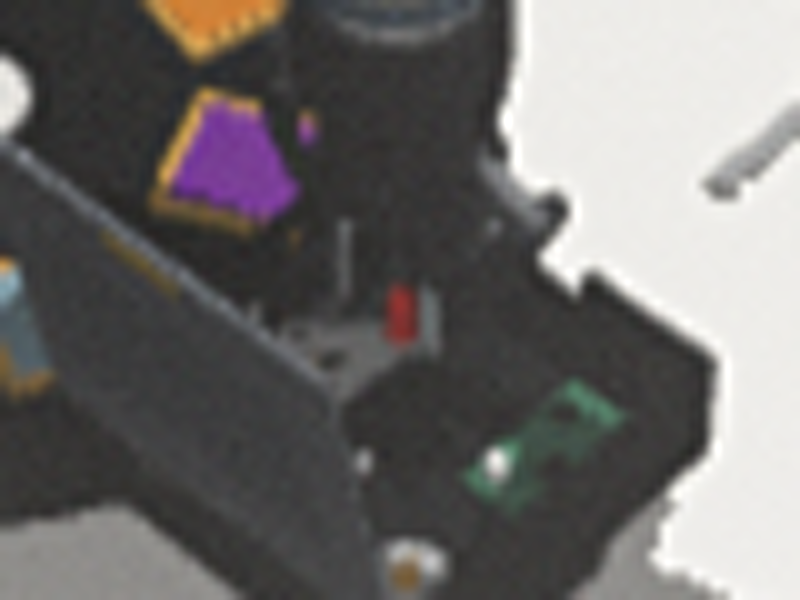

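The pin at (402,315) is between the pads, and the near pad (430,320) overlaps its whole height. I'll close gently, biased towards -x so that nothing gets pushed into the carousel.

Request:
step_arm:
  motion:
    - {"x": 0,"y": -4,"z": 0,"rx": 0,"ry": 0,"rz": 0,"fingers": 0.25}
    - {"x": 0,"y": -4,"z": 0,"rx": 0,"ry": 0,"rz": 0,"fingers": 0.35}
    - {"x": 0,"y": -4,"z": 0,"rx": 0,"ry": 0,"rz": 0,"fingers": 0.45}
    - {"x": 0,"y": -4,"z": 0,"rx": 0,"ry": 0,"rz": 0,"fingers": 0.55}
    - {"x": 0,"y": -4,"z": 0,"rx": 0,"ry": 0,"rz": 0,"fingers": 0.65}
    - {"x": 0,"y": -4,"z": 0,"rx": 0,"ry": 0,"rz": 0,"fingers": 0.75}
    - {"x": 0,"y": -4,"z": 0,"rx": 0,"ry": 0,"rz": 0,"fingers": 1}
    - {"x": 0,"y": -4,"z": 0,"rx": 0,"ry": 0,"rz": 0,"fingers": 1}
    - {"x": 0,"y": -4,"z": 0,"rx": 0,"ry": 0,"rz": 0,"fingers": 1}
  force: 25

```text
time: 13.75
eef_pos: [0.559, 0.057, 0.083]
ee_rot: [[0.214, 0.977, 0.001], [0.977, -0.214, 0.0], [0.0, 0.001, -1.0]]
force: [3.1, 0.7, 4.6]
grip_width: 0.106
grasp_force: 24.5
```

```bash
python3 - <<'E'
from h import *
s=r.get_state();T=s["eef_pos"];print(hous(T),np.array(s["force"])@HR,s["torque"],s["grip_width"]*85)
# arc about pivot consistent w/ radius 78 from estimate
p=hous(T)[:2];v=p-np.array([40.3,52.6]);print(v,np.linalg.norm(v))
c=p-v/np.linalg.norm(v)*78
R=s["ee_rot"]
for a in(.1,.2,.3,.4,.5,.6,.65):
    ca,sa=np.cos(-a),np.sin(-a);d=np.array([[ca,-sa],[sa,ca]])@(p-c)+c-p
    print(a,np.round(R.T@(HR@np.r_[d,0]),1))
E
```

```text
[ 33.40413653 -23.6187754   82.97397234] [2.85065177 1.3767117  4.57314028] [-0.01806744 -0.46399581 -0.0482142 ] 9.007436535905835
[ -6.89586347 -76.2187754 ] 76.5300898720845
0.1 [ 1.1 -7.7 -0. ]
0.2 [  3.  -15.3  -0. ]
0.3 [  5.6 -22.6  -0. ]
0.4 [  8.9 -29.7  -0. ]
0.5 [ 12.9 -36.4  -0. ]
0.6 [ 17.6 -42.6  -0.1]
0.65 [ 20.1 -45.6  -0.1]
```

Request:
step_arm:
  motion:
    - {"x": 0,"y": 0,"z": -4,"rx": 0,"ry": 0,"rz": 0,"fingers": 1}
    - {"x": 0.5,"y": -4,"z": -4,"rx": 0,"ry": 0,"rz": 0.05,"fingers": 1}
    - {"x": 1,"y": -7.7,"z": -4,"rx": 0,"ry": 0,"rz": 0.1,"fingers": 1}
    - {"x": 2,"y": -11.5,"z": -4,"rx": 0,"ry": 0,"rz": 0.15,"fingers": 1}
    - {"x": 3,"y": -15.3,"z": -4,"rx": 0,"ry": 0,"rz": 0.2,"fingers": 1}
    - {"x": 4.2,"y": -19,"z": -4,"rx": 0,"ry": 0,"rz": 0.25,"fingers": 1}
    - {"x": 5.6,"y": -22.6,"z": -4,"rx": 0,"ry": 0,"rz": 0.3,"fingers": 1}
    - {"x": 5.6,"y": -22.6,"z": -4,"rx": 0,"ry": 0,"rz": 0.3,"fingers": 1}

```text
time: 14.55
eef_pos: [0.5369, 0.0686, 0.0834]
ee_rot: [[0.494, 0.87, -0.002], [0.87, -0.494, 0.002], [0.001, -0.003, -1.0]]
force: [8.8, 3.5, -10.8]
grip_width: 0.106
grasp_force: 24.9
```

```bash
python3 - <<'E'
from h import *
s=r.get_state();T=s["eef_pos"];R=s["ee_rot"];print(hous(T),"F tool",np.array(s["force"])@R,s["grip_width"]*85,s["grasp_force"])
q,e=capture("side")
hs=cv2.cvtColor(q,cv2.COLOR_BGR2HSV);m=cv2.inRange(hs,(0,130,50),(8,255,255))|cv2.inRange(hs,(172,130,50),(180,255,255))
k,l,st,c=cv2.connectedComponentsWithStats(m)
for i in range(1,k):
    h=hous(atz("side",*c[i],.08))
    if -70<h[0]<100 and -90<h[1]<90:print(st[i],c[i],h)
E
```

```text
[  9.31061277 -16.99491691  83.44403176] F tool [ 7.37441773  5.93357421 10.83031788] 9.049487102136462 24.880175292491913
```

Request:
step_arm:
  motion:
    - {"x": 1,"y": 0,"z": 1.5,"rx": 0,"ry": 0,"rz": 0,"fingers": 1}
    - {"x": 2.2,"y": -4,"z": 2.5,"rx": 0,"ry": 0,"rz": 0.05,"fingers": 1}
    - {"x": 2.5,"y": -8,"z": 2.5,"rx": 0,"ry": 0,"rz": 0.1,"fingers": 1}
    - {"x": 3,"y": -12,"z": 2.5,"rx": 0,"ry": 0,"rz": 0.15,"fingers": 1}
    - {"x": 3.6,"y": -15.5,"z": 2.5,"rx": 0,"ry": 0,"rz": 0.2,"fingers": 1}
    - {"x": 3.6,"y": -15.5,"z": 2.5,"rx": 0,"ry": 0,"rz": 0.2,"fingers": 1}

```text
time: 15.2
eef_pos: [0.5263, 0.0783, 0.0832]
ee_rot: [[0.657, 0.754, 0.001], [0.754, -0.657, 0.0], [0.001, 0.001, -1.0]]
force: [6.7, 0.8, -4.1]
grip_width: 0.109
grasp_force: 25.7
```

```bash
python3 - <<'E'
from h import *
s=r.get_state();T=s["eef_pos"];R=s["ee_rot"];h=hous(T);print(h,"F tool",np.array(s["force"])@R,s["grip_width"]*85,s["grasp_force"])
v=h[:2]-[40.3,52.6];print(np.linalg.norm(v),np.arctan2(-v[0],-v[1])-.051)
E
```

```text
[-3.13564776 -9.80716589 83.19814282] F tool [4.97453231 4.52212913 4.09536435] 9.301368440245337 25.724205672740936
76.03492519913395 0.5570391626746035
```

Request:
step_arm:
  motion:
    - {"x": 1,"y": -3,"z": 1,"rx": 0,"ry": 0,"rz": 0.03,"fingers": 1}
    - {"x": 1.3,"y": -6,"z": 1,"rx": 0,"ry": 0,"rz": 0.06,"fingers": 1}
    - {"x": 1.6,"y": -8,"z": 1,"rx": 0,"ry": 0,"rz": 0.09,"fingers": 1}
    - {"x": 1.6,"y": -8,"z": 1,"rx": 0,"ry": 0,"rz": 0.09,"fingers": 1}
    - {"x": 1.6,"y": -8,"z": 1,"rx": 0,"ry": 0,"rz": 0.09,"fingers": 1}

```text
time: 15.7
eef_pos: [0.5219, 0.0837, 0.0831]
ee_rot: [[0.722, 0.692, 0.002], [0.692, -0.722, -0.002], [0.001, 0.003, -1.0]]
force: [5.5, -3.1, 0.1]
grip_width: 0.108
grasp_force: 26.2
```

```bash
python3 - <<'E'
from h import *
s=r.get_state();T=s["eef_pos"];R=s["ee_rot"];h=hous(T);print(h,"F tool",np.array(s["force"])@R,s["grip_width"]*85,s["grasp_force"])
v=h[:2]-[40.3,52.6];print(np.linalg.norm(v),np.arctan2(-v[0],-v[1])-.051)
E
```

```text
[-8.66816823 -5.4700088  83.07337977] F tool [ 1.83562725  6.06860751 -0.0336976 ] 9.22107662122187 26.15516871213913
75.96056490738081 0.6495686388821862
```

Request:
step_arm:
  motion:
    - {"x": 0.3,"y": -2,"z": 0,"rx": 0,"ry": 0,"rz": 0.02,"fingers": 1}
    - {"x": 0.5,"y": -4,"z": 0,"rx": 0,"ry": 0,"rz": 0.03,"fingers": 1}
    - {"x": 0.5,"y": -4,"z": 0,"rx": 0,"ry": 0,"rz": 0.03,"fingers": 1}
    - {"x": 0.5,"y": -4,"z": 0,"rx": 0,"ry": 0,"rz": 0.03,"fingers": 1}

```text
time: 16.1
eef_pos: [0.5215, 0.0843, 0.0832]
ee_rot: [[0.744, 0.669, 0.007], [0.669, -0.744, -0.006], [0.001, 0.009, -1.0]]
force: [14.4, -10.9, -4.2]
grip_width: 0.109
grasp_force: 26.0
```

```bash
python3 - <<'E'
from h import *
s=r.get_state();T=s["eef_pos"];R=s["ee_rot"];h=hous(T);print(h,"F tool",np.array(s["force"])@R,s["grip_width"]*85,s["grasp_force"])
v=h[:2]-[40.3,52.6];print(np.linalg.norm(v),np.arctan2(-v[0],-v[1])-.051)
E
```

```text
[-9.17731225 -5.02146616 83.19947853] F tool [ 3.42367323 17.72440835  4.32739844] 9.276168171260787 25.98058372735977
75.94891566193604 0.6585008454442548
```

It's at the stop: force rose to 18 N and motion stopped. The picture budget is used up, so I'll do a final numeric check.

```bash
python3 - <<'E'
from h import *
cover()
p0=cv2.imread("pics/top0.png");q,e=capture("top")
for n,lo,hi in(("y",(25,80,80),(35,255,255)),("blue",(105,120,60),(125,255,255)),("purple",(135,80,60),(160,255,255))):
    for p in(p0,q):
        m=cv2.inRange(cv2.cvtColor(p,cv2.COLOR_BGR2HSV),lo,hi);m[:70]=0;m[190:]=0;m[:,:210]=0;m[:,335:]=0
        v,u=np.nonzero(m);print(n,len(u),np.round((u.mean(),v.mean()),2) if len(u) else "")
q,e=capture("side");X=cloud("side",e);hs=cv2.cvtColor(q,cv2.COLOR_BGR2HSV);m=cv2.inRange(hs,(18,120,100),(35,255,255))>0
w=X[m];w=w[(abs(w[:,0]-.487)<.03)&(abs(w[:,1]+.26)<.05)];print("blade butt",len(w),w.mean(0) if len(w) else "")
E
```

```text
side 704 [0.93 1.05 1.22 1.77 1.82]
top 429 [0.94 1.05 1.74 1.75 1.76]
tip [46.20690309 72.20609127 81.28159036] F [ 14.  -10.4  -3.4]
y 264 [239.06 135.04]
y 262 [239.02 135.  ]
blue 214 [249.36 107.73]
blue 215 [249.39 107.71]
purple 243 [281.3  169.97]
purple 241 [281.35 169.92]
blade butt 0
```

Request:
step_arm:
  motion:
    - {"x": 0,"y": 0,"z": 0,"rx": 0,"ry": 0,"rz": 0,"fingers": 1}
    - {"x": 0,"y": 0,"z": 0,"rx": 0,"ry": 0,"rz": 0,"fingers": 1}

```text
time: 16.5
eef_pos: [0.5215, 0.0842, 0.0832]
ee_rot: [[0.744, 0.669, 0.007], [0.669, -0.744, -0.006], [0.001, 0.009, -1.0]]
force: [14.6, -10.3, -2.3]
grip_width: 0.107
grasp_force: 26.0
```

The carousel hasn't moved and the cover is at about 1.75 rad. Earlier pictures showed the blade flat on the bench. I'm handing the job in.

```bash
python3 -c "
from plant import order
print(order.job_done())"
```

```text
the job is handed in; nothing more can be done
None
```

I handed the job in at about 16.5 s with the cover levered open by the blade to about 1.75 rad, the blade laid flat on the bench, the carousel unturned, and the fingers holding the detent arm at its stop; the hand-in returned no verdict, and my last numeric check for the blade found no points (an earlier picture shows it flat).

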